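# Clear the drilling jig and present its hold-down arm

### The arm

A 6-joint arm with a two-finger parallel gripper is mounted at the origin on the work surface. World frame = base frame: x ahead of the robot, y to its left, z up, the work surface at z = 0. Lengths are in mm, angles in rad, forces in N, time in s.
With the tool pointing down it reaches from about 225 to 875 mm from the base axis. Payload 3.4 kg.
Tool frame: the origin (TCP) lies between the finger pads; the fingertips stand 17 mm ahead of it and the grasp point (between the pads) lies 2 mm behind it; z points along the fingers, y is the line along which they close (so a half turn about z gives the same grasp; the last joint's range is limited). The gripper opens to 85 mm and grips with 20 to 120 N. Pads are 22 mm wide; open, the fingers measure 114 mm over their backs; the gripper's body (76 mm by 85 mm) begins 54 mm behind the grasp point. The pads swing forward as they close: fully open they stand 13 mm farther back than shut.
Start: joints at [1.122, 0.276, 1.505, -0, 1.361, -0.121], TCP at [185.144, 544.41, 248.328] pointing down, gripper open.
Joint ranges: [-2.89, 2.89], [-0.75, 2.08], [0.22, 2.7], [-1.18, 4.32], [0.11, 2.71], [-2.7, 2.7]. Speed limits (rad/s): [2.57, 2.57, 3.14, 3.14, 3.14, 3.14].

### API

Orientations are given as a unit quaternion [w, x, y, z].
In Python, from rig import env gives the robot as it stands. The module is installed in compiled form; this text tells all that it offers.
- The arm moves only by the tool servo_tool, never from a script. Its arguments are lists of equal length, an entry for each row: "claw": the opening, from 0 (shut) to 1 (fully open); "offset": the shift along the tool's x, y, z in cm, a list of three; "roll": the turn about the tool's z in rad. A call has 1 to 12 rows; each row is the pose to reach, as a shift and turn from the pose commanded when the call began, along the tool's axes at that moment; what a row does not reach only later rows make up. A row lasts 1/10 s, in which the tool goes at most 50 mm and 8.59 degrees, less where a joint would pass 70% of its speed; a pose out of reach is approached as far as the arm can. A call with a gripper value outside its range is refused whole. The fingers move at their own pace and stop on an object; "newtons" is the grip in N (left out, the last holds). Time passes only in rows, so rows that repeat a pose let the fingers close. It gives the time, the measured TCP pose, the force, the opening and the grip force at its end, in the units of the state.
- env.state(): the state, without advancing time (a new reading comes with each control period).
- env.snapshot(name): name is "side" or "top" or "wrist"; returns (picture, depth): 400x640x3 uint8, red, green, blue; 400x640 float32, mm along the optical axis (not along the pixel's ray), 0 where there is no reading.
- env.camera_params(name): a dict with "fx", "fy", "cx", "cy" (pixels), "k1" (the pictures are not rectified: a ray, as slopes to the right and down, at radius r is drawn at 1 + k1 r^2 times it, then the intrinsics apply), "R" (3x3) and "t" (3): a world point X has camera coordinates R X + t; the wrist camera has in their place "tool_from_camera" (4x4, takes a point from camera to tool coordinates, whose origin is the TCP and whose axes are the flange's). Camera axes: x right, y down, z forward; pixel columns grow to the right and rows downward; lengths in mm; the calibration is good to about 2 mm. A picture is of the moment at which its call begins: read the wrist's pose just before it. camera_params takes no time and is no camera call.
- env.hand_in(): hands the job in; it is judged then, once.
Trained networks look in the newest picture that a camera, given by its name, has taken for a name from the list of things; names that differ only in an ending like _2 or _b are one class to them, and where a whole thing is asked for, a point or a joint stands for the part that bears it (a point fixed in the world has none). Each returns a list of dicts, best first, with "p" (0 to 1); they miss things now and then, are a little off and sometimes report something else, mostly with a low value. They report only what shows in the picture. A call takes as long as a camera call. They do not tell look-alikes from the thing itself.
- env.search_frame(camera, name): "xy" ([column, row] in pixels, amid what is visible of it).
The state is a dict: "time_s": time; "joint_pos": joint angles; "qd": joint speeds; "effort": joint torques, N m; "eef_pos": TCP position; "eef_rot": TCP orientation; "force": force on the tool from outside, world axes, zero at the start; "moment": the same for the moment, N m; "gripper_width": finger opening in mm; "grip_force": force on a finger pad.
Only numpy, scipy, OpenCV 4.12 (cv2) and the standard library are available. Lean on these libraries where they do the work, as an engineer would, in place of code of your own. Each camera call takes 0.05 s, during which the arm holds its last target. There are 200 camera calls.

### The job

On the bench, take the rejected wooden block (red stripe) off the plywood drilling jig and drop it into the green crate. Then pick up the blue hold-down arm by its balance point and hold it level over the jig, about 5 cm clear above the top of the steel post, with its round boss over the post and its black toe over the wooden rest. Finish while holding it there, still and level; do not put it down or let go, and leave the other things on the bench alone.

Things in the scene. Friction and masses are not known exactly. Their poses are not given: they have to be found in the camera images.
- fixture: Drilling jig, fixed to the bench: plywood base plate 260 (x) x 120 (y) x 18 mm; origin at the centre of its underside on the bench. Local x runs lengthwise from the post end (-x) to the rest end (+x). The middle 100 mm is the cork bed on which the block lies.
- post_top (a point): Centre of the top of the jig's upright steel pivot post, diameter 14 mm (collar diameter 32 mm, 12 mm high, at its foot), 73 mm above the bench, 100 mm from the jig's centre towards its -x end.
- rest_top (a point): Centre of the top of the jig's rubber-topped wooden rest block, 36 (x) x 50 (y) mm, top 62 mm above the bench, 100 mm from the jig's centre towards its +x end.
- block_centre (a point): Centre of the rejected light-wood block, 70 (x) x 44 (y) x 34 (z) mm, about 85 g, with a red stripe round it and two dark holes on top; lies loose on the jig's plate (its underside 18 mm above the bench). Grip it across its 44 mm width (its y axis).
- crate: Green open plastic crate, fixed, outside 180 (x) x 150 (y) x 90 (z) mm, wall and floor about 6 mm; origin at the centre of its underside. It may stand on either side of the jig.
- bar_balance (a point): Balance point (centre of mass seen from above) of the loose blue cast hold-down arm, half-way up its bar, 15 mm above its underside. The straight bar is 20 mm wide (y) and 30 mm high, clear to grip from 30 mm on the boss side (-x) to 110 mm on the toe side (+x) of this point. Grip it across the 20 mm; 60 N suffices.
- bar_boss (a point): Underside of the hold-down arm, at the axis of its round boss (steel-rimmed dark bore on top): 64 mm from the balance point in local -x.
- bar_toe (a point): Underside of the hold-down arm at the centre of its black toe: 136 mm from the balance point in local +x, 200 mm from the boss axis (the same as from post to rest).
- holdarm: The hold-down arm, 0.4 to 0.8 kg, lying flat on the bench on the other side of the jig from the crate; origin on its underside directly below the balance point, z up, x along the bar from the heavy round boss (diameter 56 mm, 45 mm high) to the black toe (26 x 24 x 34 mm).
- block: The same rejected block; origin at the centre of its underside.
- glue: Bystander: white glue bottle, orange cap, 56 mm diameter, 130 mm high, far side of the bench. Origin at the underside.
- screwjar: Bystander: glass jar, dark lid, 66 mm diameter, 75 mm high, far side of the bench. Origin at the underside.
- sander: Bystander: cork sanding block on a black sole 100 x 60 mm, 40 mm high, between jig and robot. Origin at the underside.
- screwdriver: Bystander: red-handled screwdriver lying between jig and robot, along its local x. Origin at the underside.
- tape: Bystander: yellow tape-measure case 70 x 65 x 35 mm, beyond the jig. Origin at the underside.
- mug: Bystander: blue mug, 72 mm diameter, 85 mm high, right side of the bench. Origin at the underside.
Not all that is in view belongs to the job. Leave any orange or purple look-alike of the block alone.

How it is judged (in metres and radians):
On the way, in this order (a step that is already met when the one before it is completed fails the run):
1. the rejected block lies released in the crate (x of block_centre in the frame of crate between -0.086 and 0.086 m and y of block_centre in the frame of crate between -0.071 and 0.071 m and z of block_centre in the frame of crate between 0.005 and 0.075 m and contact force between block and the fingers below 0.1 N), for 0.2 s.
2. the hold-down arm is lifted off the bench by its balance point (height (world z) of holdarm above 0.03 m and contact force between holdarm and the fingers above 2 N and x of the grasp point in the frame of bar_balance between -0.02 and 0.02 m), for 0.2 s.
At the end, for the whole second after the job is handed in: Block released in the crate. Arm carried by the fingers alone, gripped within 20 mm of its balance point along the bar, still, level within 0.1 rad, boss within 22 mm of the post axis, toe within 30 mm of the rest centre (from above), boss underside 25 to 85 mm above the post top (all of step 1 and contact force between holdarm and the fingers above 2 N and x of the grasp point in the frame of bar_balance between -0.02 and 0.02 m and horizontal distance between bar_boss and post_top below 0.022 m and horizontal distance between bar_toe and rest_top below 0.03 m and z of bar_boss in the frame of post_top between 0.025 and 0.085 m and angle between holdarm's own z axis and vertical below 0.1 rad and linear speed of holdarm below 0.02 m/s and angular speed of holdarm below 0.1 rad/s and contact force between holdarm and fixture below 0.1 N and contact force between holdarm and crate below 0.1 N); the arm keeps its last pose, push and grip.
It fails at once if a bystander is moved by more than 30 mm or tipped over (distance of any of glue, screwjar, sander, screwdriver, tape, mug from where it was at the start of the episode above 0.03 m or angle between any of glue, screwjar, sander, screwdriver, tape, mug's own z axis and vertical above 0.5 rad).
It also fails if it takes over 58 s, if anything falls off the work surface, if the arm or the gripper's body presses on something with over 40 N, if the wrist force passes 120 N, or if a joint passes its speed limit or range.

## Working session

There is one attempt and no reset: what is moved stays moved. The work goes in short steps, Python scripts to look and compute and a tool call to move; the robot and the scene stay as the last step left them, time stands still between calls to the robot, and variables do not carry over. Pictures are saved under pics/ and viewed, at most 10 in all, crops included, and the job is handed in when it is done.

Besides the shell and the picture viewer there is one more tool, called as name([rows], argument=value, ...), one row to a line, values as JSON. servo_tool: Moves the arm, as the interface text tells. Its arguments: {"type":"object","properties":{"claw":{"type":"array","items":{"type":"number"}},"offset":{"type":"array","items":{"type":"array","items":{"type":"number"}}},"roll":{"type":"array","items":{"type":"number"}},"newtons":{"type":"number"}},"required":["claw","offset","roll"]}

```bash
mkdir -p pics; cat > h.py <<'E'
import numpy as np, cv2
from rig import env
def save(n,f):
    p,d=env.snapshot(n); cv2.imwrite(f,p[:,:,::-1]); np.save(f[:-4]+'.npy',d); return p,d
def cam(n):
    c=env.camera_params(n)
    if 'R' in c: R=np.array(c['R']);t=np.array(c['t'])
    else:
        s=env.state(); w,x,y,z=s['eef_rot']
        from scipy.spatial.transform import Rotation as Ro
        Rt=Ro.from_quat([x,y,z,w]).as_matrix(); T=np.array(c['tool_from_camera'])
        Rw=Rt@T[:3,:3]; tw=Rt@T[:3,3]+np.array(s['eef_pos']); R=Rw.T; t=-R@tw
    return c,R,t
def ray(n,px):
    c,R,t=cam(n); px=np.atleast_2d(np.array(px,float))
    q=(px-[c['cx'],c['cy']])/[c['fx'],c['fy']]; u=q.copy()
    for _ in range(20): u=q/(1+c['k1']*(u**2).sum(1,keepdims=True))
    D=np.c_[u,np.ones(len(u))]@R; return -R.T@t,D
def atz(n,px,z):
    o,D=ray(n,px); return o+D*((z-o[2])/D[:,2])[:,None]
def atd(n,px,depth):
    o,D=ray(n,px); return o+D*np.array(depth).reshape(-1,1)
def proj(n,X):
    c,R,t=cam(n); P=np.atleast_2d(X)@R.T+t; u=P[:,:2]/P[:,2:]
    u=u*(1+c['k1']*(u**2).sum(1,keepdims=True)); return u*[c['fx'],c['fy']]+[c['cx'],c['cy']]
E
python3 - <<'E'
from h import *
p,_=save('top','pics/top.png'); save('side','pics/side.png')
for n in ['fixture','block','crate','holdarm','bar_balance','bar_boss','bar_toe','post_top','rest_top','glue','mug','sander','screwdriver','tape','screwjar']:
    r=env.search_frame('top',n); print(n,[(np.round(k['xy']),round(k['p'],2)) for k in r[:3]])
s=env.state(); print(s['time_s'],s['eef_pos'],s['eef_rot'])
E
```

```text
fixture [(array([298., 195.]), 0.83), (array([282., 136.]), 0.58)]
block [(array([293., 200.]), 0.9), (array([361., 192.]), 0.53)]
crate [(array([188., 228.]), 0.77), (array([299., 193.]), 0.64)]
holdarm [(array([403., 242.]), 0.92)]
bar_balance [(array([403., 245.]), 0.71), (array([374., 139.]), 0.25)]
bar_boss [(array([408., 240.]), 0.7), (array([282., 138.]), 0.42)]
bar_toe []
post_top [(array([374., 139.]), 0.73), (array([299., 194.]), 0.62)]
rest_top [(array([295., 196.]), 0.7)]
glue [(array([224., 143.]), 0.77), (array([299., 194.]), 0.16)]
mug [(array([467., 202.]), 0.73)]
sander [(array([261., 267.]), 0.94)]
screwdriver [(array([345., 267.]), 0.74)]
tape [(array([281., 136.]), 0.58)]
screwjar [(array([375., 138.]), 0.75), (array([284., 136.]), 0.18)]
0.85 [185.15992021 544.41413828 248.35435446] [2.25909104e-05 1.63183905e-01 9.86595666e-01 6.57183713e-05]
```

View pics/top.png

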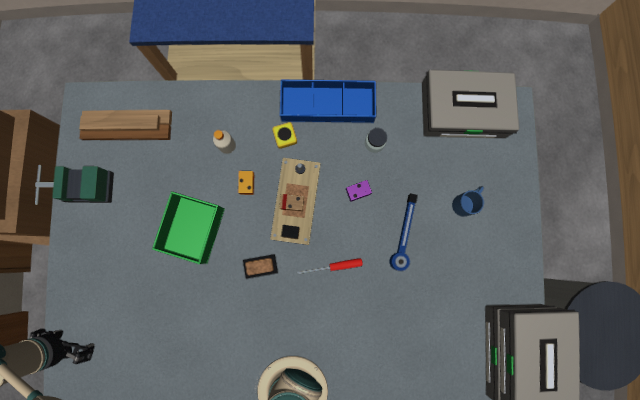

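View pics/side.png

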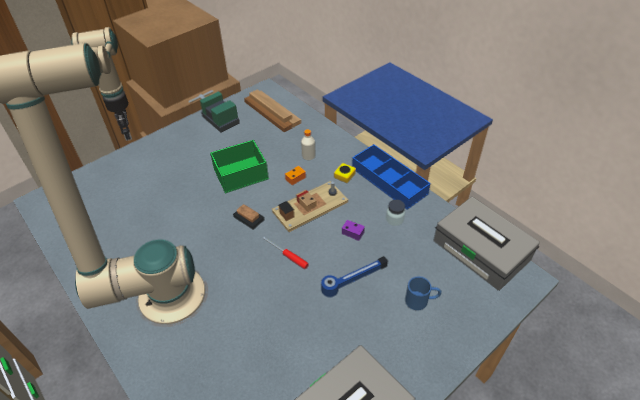

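The top view shows three block-like things: the light block with a red stripe on the jig at (293,202), an orange one at (246,182) and a purple one at (359,190). I choose (293,202). The jig's post is at (300,168) and its rest at (290,232). The hold-down arm's boss is at (400,262) and its toe at (412,198), so the arm needs roughly a half turn.

```bash
python3 - <<'E'
from h import *
p=cv2.imread('pics/top.png')
cv2.imwrite('pics/c1.png',cv2.resize(p[145:285,230:430],None,fx=4,fy=4,interpolation=cv2.INTER_CUBIC))
for n,px,z in [('block',(293,202),52),('post',(300,168),73),('rest',(290,232),62),('boss',(400,262),45),('toe',(412,198),34),('crate',(188,228),45),('platecorner',(283,158),18),('pc',(319,162),18),('pc',(309,244),18),('pc',(272,240),18)]:
    print(n,np.round(atz('top',px,z)[0],0))
print(env.camera_params('wrist'))
c,R,t=cam('top'); print(-R.T@t)
E
```

```text
block [571.   4.  52.]
post [671. -16.  73.]
rest [480.  11.  62.]
boss [ 394. -320.   45.]
toe [ 590. -362.   34.]
crate [489. 322.  45.]
platecorner [714.  40.  18.]
pc [703. -73.  18.]
pc [446. -45.  18.]
pc [457.  68.  18.]
{'fx': 347.5636519135214, 'fy': 347.5636519135214, 'cx': 319.88630869699426, 'cy': 194.02378503325195, 'k1': -0.0374838811364079, 'tool_from_camera': array([[ 4.43628989e-04, -9.65478466e-01, -2.60482506e-01,
         6.49140025e+01],
       [ 9.99999775e-01,  5.59178574e-04, -3.69491154e-04,
        -4.73651805e-01],
       [ 5.02391988e-04, -2.60482283e-01,  9.65478497e-01,
        -1.26363606e+02],
       [ 0.00000000e+00,  0.00000000e+00,  0.00000000e+00,
         1.00000000e+00]])}
[ 413.21916841  -66.71619784 1295.60177626]
```

View pics/c1.png

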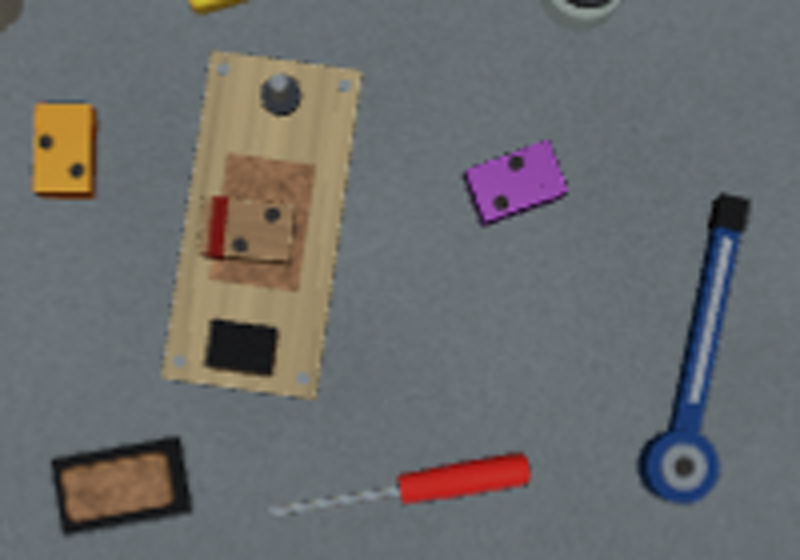

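The crop confirms the choice: at (250,229) in the crop there is a light-wood block with a red stripe and two holes, lying crosswise on the cork. I'll move above it to look with the wrist camera.

servo_tool([
  [-54,-38.7,0],
  [-54,-38.7,0],
  [-54,-38.7,0],
  [-54,-38.7,0],
  [-54,-38.7,0],
  [-54,-38.7,0],
  [-54,-38.7,0],
  [-54,-38.7,0],
  [-54,-38.7,0],
  [-54,-38.7,0],
  [-54,-38.7,0],
  [-54,-38.7,0],
], claw=[1,1,1,1,1,1,1,1,1,1,1,1], roll=[1.36,1.36,1.36,1.36,1.36,1.36,1.36,1.36,1.36,1.36,1.36,1.36])

```text
time_s: 2.05
eef_pos: [535.3, 54.6, 248.6]
eef_rot: [0.0, 0.747, 0.664, 0.0]
force: [1.3, 0.9, 0.1]
gripper_width: 85.8
grip_force: 0.0
```

```bash
cat >> h.py <<'E'
from scipy.spatial.transform import Rotation as Ro
def go(x,y,z,yang):
    "offset (cm) and roll for TCP target, with tool y axis at yang degrees in world"
    s=env.state(); w,a,b,c=s['eef_rot']; M=Ro.from_quat([a,b,c,w]).as_matrix()
    o=M.T@(np.array([x,y,z])-s['eef_pos'])/10
    cur=np.degrees(np.arctan2(M[1,1],M[0,1])); r=-(yang-cur)
    print('t',round(s['time_s'],2),'pos',np.round(s['eef_pos'],1),'yang',round(cur,2),'tilt',np.round(M[:,2],4),'| offset',np.round(o,2),'roll',round(np.radians(r),3),'F',np.round(s['force'],1),'w',round(s['gripper_width'],1),'grip',round(s['grip_force'],1),'q6',round(s['joint_pos'][5],2))
E
python3 -c "
from h import *
go(571,4,248,-7)"
```

```text
t 2.05 pos [535.3  54.6 248.6] yang -6.73 tilt [ 8.e-04  4.e-04 -1.e+00] | offset [-4.6   4.14  0.06] roll 0.005 F [1.3 0.9 0.1] w 85.8 grip 0.0 q6 0.09
```

servo_tool([
  [-4,4,0],
  [-4,4,0],
  [-4,4,0],
  [-4,4,0],
], claw=[1,1,1,1], roll=[0,0,0,0])

```text
time_s: 2.45
eef_pos: [568.5, 12.9, 248.0]
eef_rot: [-0.001, 0.747, 0.665, -0.0]
force: [-0.5, -0.1, -0.2]
gripper_width: 85.5
grip_force: 0.0
```

```bash
python3 -c "
from h import *
go(571,4,248,-7)
save('wrist','pics/w1.png')"
```

```text
t 2.45 pos [568.5  12.9 248. ] yang -6.69 tilt [-0.0015  0.0011 -1.    ] | offset [-0.86  0.35  0.  ] roll 0.005 F [-0.5 -0.1 -0.2] w 85.5 grip 0.0 q6 0.02
```

View pics/w1.png

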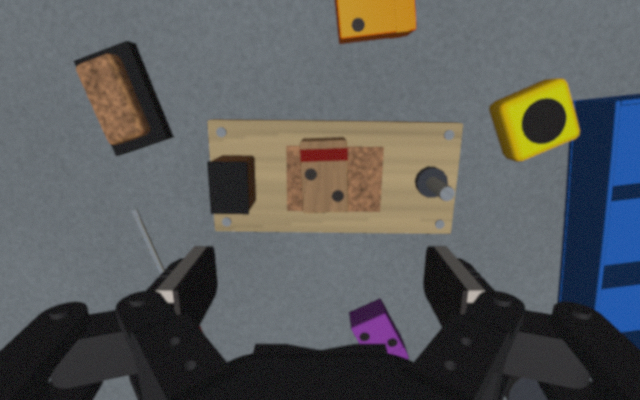

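```bash
cat >> h.py <<'E'
def cloud(n,d):
    v,u=np.mgrid[0:400,0:640]; px=np.c_[u.ravel(),v.ravel()]; return atd(n,px,d.ravel()).reshape(400,640,3)
def rect(P):
    r=cv2.minAreaRect(P[:,:2].astype(np.float32)); b=cv2.boxPoints(r); e=[b[1]-b[0],b[2]-b[1]]
    print(np.round(r[0],1),[(round(float(np.hypot(*k)),1),round(float(np.degrees(np.arctan2(k[1],k[0]))%180),1)) for k in e],len(P))
E
python3 - <<'E'
from h import *
d=np.load('pics/w1.npy'); C=cloud('wrist',d); U=np.indices((400,640))
def reg(u0,u1,v0,v1,z0,z1):
    P=C[v0:v1,u0:u1].reshape(-1,3); P=P[(P[:,2]>z0)&(P[:,2]<z1)]; print('z',np.round(np.median(P[:,2]),1),'med',np.round(P.mean(0),1)); rect(P)
reg(280,370,125,225,47,57)   # block
reg(205,260,150,220,57,67)   # rest
reg(405,465,160,210,66,80)   # post
reg(200,470,115,240,14,23)   # plate
for q,z in [((446,193),73),((209,122),18),((463,124),18),((451,233),18),((215,232),18)]: print(np.round(atz('wrist',q,z),1))
E
```

```text
z 53.1 med [572.1   8.6  53.1]
[572.    7.1] [(44.5, 175.5), (70.3, 85.5)] 3352
z 63.4 med [483.4  11.1  63.3]
[483.  10.] [(36.8, 173.0), (49.8, 83.0)] 2107
z 73.7 med [679.8 -14.5  73. ]
[680.4 -15.1] [(13.6, 177.5), (12.6, 87.5)] 213
z 19.2 med [5.914e+02 4.000e-01 1.920e+01]
[581.7  -2.9] [(260.8, 172.8), (120.0, 82.8)] 20356
[[680.2 -15.   73. ]]
[[462.5  70.4  18. ]]
[[718.1  38.9  18. ]]
[[703.7 -78.3  18. ]]
[[445.8 -47.1  18. ]]
```

```bash
python3 -c "
from h import *
go(572,7,90,-4.5);go(572,7,40,-4.5)"
```

```text
t 2.5 pos [568.3  13.4 248.3] yang -6.64 tilt [-1.1e-03  9.0e-04 -1.0e+00] | offset [-0.6   0.46 15.82] roll -0.037 F [-0.5  0.7 -0.9] w 85.4 grip 0.0 q6 0.02
t 2.5 pos [568.3  13.4 248.3] yang -6.64 tilt [-1.1e-03  9.0e-04 -1.0e+00] | offset [-0.6   0.47 20.82] roll -0.037 F [-0.5  0.7 -0.9] w 85.4 grip 0.0 q6 0.02
```

servo_tool([
  [-0.6,0.45,5],
  [-0.6,0.45,10],
  [-0.6,0.45,14],
  [-0.6,0.45,14],
  [-0.6,0.45,16],
  [-0.6,0.45,18],
  [-0.6,0.45,20],
  [-0.6,0.45,20.8],
  [-0.6,0.45,20.8],
], claw=[0.75,0.75,0.75,0.75,0.75,0.75,0.75,0.75,0.75], roll=[-0.04,-0.04,-0.04,-0.04,-0.04,-0.04,-0.04,-0.04,-0.04])

```text
time_s: 3.4
eef_pos: [573.3, 6.4, 41.2]
eef_rot: [0.0, 0.733, 0.68, 0.0]
force: [-0.7, -0.9, -0.2]
gripper_width: 63.8
grip_force: 0.0
```

servo_tool([
  [0,0,0],
  [0,0,0],
  [0,0,0],
  [0,0,0],
  [0,0,0],
  [0,0,0],
], claw=[0.4,0.4,0.4,0.4,0.4,0.4], roll=[0,0,0,0,0,0], newtons=40)

```text
time_s: 4.0
eef_pos: [574.4, 5.7, 42.2]
eef_rot: [0.001, 0.734, 0.679, 0.001]
force: [-0.1, 1.3, 7.2]
gripper_width: 43.5
grip_force: 43.1
```

servo_tool([
  [0,0,-2],
  [0,0,-6],
  [0,0,-11],
  [0,0,-16],
  [0,0,-18],
  [0,0,-18],
], claw=[0.4,0.4,0.4,0.4,0.4,0.4], roll=[0,0,0,0,0,0])

```text
time_s: 4.6
eef_pos: [575.4, 5.3, 224.9]
eef_rot: [0.004, 0.734, 0.679, 0.003]
force: [0.2, 0.5, -2.3]
gripper_width: 43.2
grip_force: 42.3
```

```bash
python3 - <<'E'
from h import *
d=np.load('pics/top.npy'); C=cloud('top',d)
P=C[180:275,140:235].reshape(-1,3); P=P[(P[:,2]>75)&(P[:,2]<105)]; rect(P); print(np.median(P[:,2]))
P=C[185:280,380:425].reshape(-1,3); P=P[(P[:,2]>15)&(P[:,2]<70)]; rect(P)
go(489,322,222,-4.5)
E
```

```text
[489.2 318.7] [(180.4, 164.2), (153.3, 74.2)] 623
88.35882705773611
[ 487.3 -335.1] [(241.0, 171.7), (55.5, 81.7)] 747
t 4.6 pos [575.4   5.3 224.9] yang -4.41 tilt [ 0.0094 -0.001  -1.    ] | offset [ 30.91 -11.05   0.18] roll 0.001 F [ 0.2  0.5 -2.3] w 43.2 grip 42.3 q6 -0.03
```

servo_tool([
  [30.7,-11,0],
  [30.7,-11,0],
  [30.7,-11,0],
  [30.7,-11,0],
  [30.7,-11,0],
  [30.7,-11,0],
  [30.7,-11,0],
  [30.7,-11,0],
  [30.7,-11,0],
  [30.7,-11,0],
], claw=[0.4,0.4,0.4,0.4,0.4,0.4,0.4,0.4,0.4,0.4], roll=[0.2,0.2,0.2,0.2,0.2,0.2,0.2,0.2,0.2,0.2])

```text
time_s: 5.6
eef_pos: [486.8, 319.0, 219.1]
eef_rot: [0.0, 0.798, 0.602, -0.001]
force: [0.7, -0.1, -1.1]
gripper_width: 43.2
grip_force: 42.1
```

```bash
python3 - <<'E'
from h import *
go(489,319,48,-16)
E
```

```text
t 5.6 pos [486.8 319.  219.1] yang -15.91 tilt [-0.0018 -0.0016 -1.    ] | offset [ 0.09  0.23 17.11] roll 0.002 F [ 0.7 -0.1 -1.1] w 43.2 grip 42.1 q6 0.74
```

servo_tool([
  [0,0.2,4],
  [0,0.2,8],
  [0,0.2,12],
  [0,0.2,15],
  [0,0.2,17],
  [0,0.2,17],
  [0,0.2,17],
  [0,0.2,17],
  [0,0.2,17],
  [0,0.2,17],
  [0,0.2,15],
  [0,0.2,11],
], claw=[0.4,0.4,0.4,0.4,0.4,0.4,0.4,0.7,0.7,0.7,0.7,0.7], roll=[0,0,0,0,0,0,0,0,0,0,0,0])

```text
time_s: 6.8
eef_pos: [487.0, 318.7, 108.8]
eef_rot: [-0.001, 0.798, 0.603, -0.003]
force: [0.6, 0.3, -0.8]
gripper_width: 59.8
grip_force: 0.0
```

servo_tool([
  [0,0,-5],
  [0,0,-10],
  [0,0,-11],
  [0,0,-11],
  [0,0,-11],
], claw=[1,1,1,1,1], roll=[0,0,0,0,0])

```text
time_s: 7.3
eef_pos: [488.1, 319.2, 219.4]
eef_rot: [-0.0, 0.798, 0.603, -0.001]
force: [-0.1, 0.5, -0.2]
gripper_width: 85.0
grip_force: 0.0
```

```bash
python3 - <<'E'
from h import *
go(470,-350,250,-102)
save('wrist','pics/w2.png')
E
```

```text
t 7.3 pos [488.1 319.2 219.4] yang -15.87 tilt [-1.5e-03 -7.0e-04 -1.0e+00] | offset [-64.87  16.55  -3.01] roll 1.503 F [-0.1  0.5 -0.2] w 85.0 grip 0.0 q6 0.74
```

View pics/w2.png

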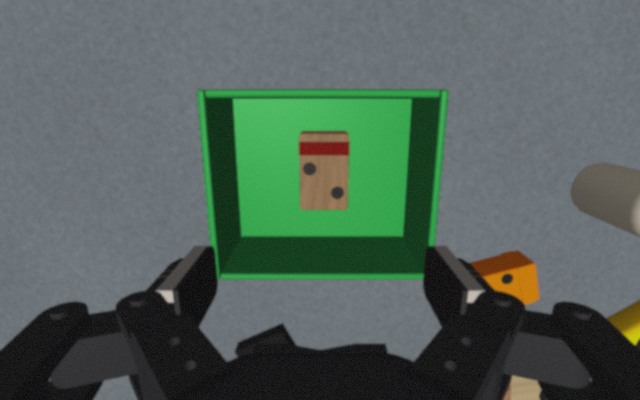

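The block is in the crate, at (325,172). Next I'll go over the hold-down arm.

servo_tool([
  [-65,16.5,-3],
  [-65,16.5,-3],
  [-65,16.5,-3],
  [-65,16.5,-3],
  [-65,16.5,-3],
  [-65,16.5,-3],
  [-65,16.5,-3],
  [-65,16.5,-3],
  [-65,16.5,-3],
  [-65,16.5,-3],
  [-65,16.5,-3],
  [-65,16.5,-3],
], claw=[1,1,1,1,1,1,1,1,1,1,1,1], roll=[1.5,1.5,1.5,1.5,1.5,1.5,1.5,1.5,1.5,1.5,1.5,1.5])

```text
time_s: 8.55
eef_pos: [470.7, -280.9, 244.6]
eef_rot: [-0.001, 0.995, -0.103, -0.002]
force: [0.7, 0.2, 0.1]
gripper_width: 85.7
grip_force: 0.0
```

```bash
python3 -c "
from h import *
go(470,-340,250,-102)"
```

```text
t 8.55 pos [ 470.7 -280.9  244.6] yang -101.84 tilt [-0.0035  0.0032 -1.    ] | offset [ 1.15  5.8  -0.55] roll 0.003 F [0.7 0.2 0.1] w 85.7 grip 0.0 q6 1.11
```

servo_tool([
  [1,5,-0.5],
  [1,5,-0.5],
  [1,5,-0.5],
  [1,5,-0.5],
  [1,5,-0.5],
], claw=[1,1,1,1,1], roll=[0,0,0,0,0])

```text
time_s: 9.05
eef_pos: [471.4, -328.7, 251.3]
eef_rot: [-0.001, 0.995, -0.102, -0.001]
force: [1.0, 1.4, 0.0]
gripper_width: 85.5
grip_force: 0.0
```

```bash
python3 - <<'E'
from h import *
go(470,-340,250,-102)
p,d=save('wrist','pics/w3.png')
C=cloud('wrist',d); hsv=cv2.cvtColor(p,cv2.COLOR_RGB2HSV)
V,Uu=np.mgrid[0:400,0:640]
for z0,z1 in [(23,38),(38,52)]:
    m=(C[...,2]>z0)&(C[...,2]<z1)
    n,l,st,ce=cv2.connectedComponentsWithStats(m.astype(np.uint8))
    for i in range(1,n):
        if st[i,4]>300: print(z0,st[i],np.round(C[l==i].mean(0),1)); rect(C[l==i])
E
```

```text
t 9.05 pos [ 471.4 -328.7  251.3] yang -101.72 tilt [-0.0014  0.0018 -1.    ] | offset [0.1  1.13 0.12] roll 0.005 F [1.  1.4 0. ] w 85.5 grip 0.0 q6 1.04
23 [473   0  44  60 476] [ 565.7 -506.    30.5]
[ 563.  -512.1] [(20.5, 115.4), (64.2, 25.4)] 476
23 [534   0  21  44 407] [ 567.2 -564.5   30.7]
[ 565.6 -562.9] [(40.2, 162.8), (8.6, 72.8)] 407
23 [ 112    7   89   84 3960] [ 613.6 -202.3   34.5]
[ 614.3 -200.2] [(70.4, 110.9), (45.1, 20.9)] 3960
23 [ 304   20   50  212 4238] [ 518.  -350.6   32. ]
[ 505.9 -340.3] [(203.9, 171.3), (52.5, 81.3)] 4238
23 [  0 202  45  35 468] [484.7 -11.9  30.3]
[491.1  -4.6] [(26.7, 131.0), (54.7, 41.0)] 468
23 [578 282  62  24 544] [ 260.6 -627.5   30.3]
[ 260.6 -631.2] [(74.3, 98.8), (11.4, 8.8)] 544
23 [  0 291  22  33 386] [384.   63.3  30.7]
[384.5  64.8] [(8.7, 100.2), (40.1, 10.2)] 386
38 [480   0  45  58 481] [ 564.1 -505.9   45.2]
[ 561.4 -511.2] [(18.6, 117.1), (60.8, 27.1)] 481
38 [538   0  27  46 407] [ 563.7 -563.4   45.1]
[ 561.4 -560.5] [(42.3, 152.2), (9.3, 62.2)] 407
38 [  0 206  35  36 442] [483.2 -14.   44.9]
[486.6 -11.3] [(21.5, 118.1), (43.5, 28.1)] 442
38 [ 302  215   54   52 2142] [ 398.5 -323.8   46. ]
[ 397.1 -323.3] [(53.4, 164.4), (54.8, 74.4)] 2142
38 [588 291  52  20 462] [ 260.9 -622.7   44.6]
[ 261.1 -626.6] [(60.9, 93.1), (5.5, 3.1)] 462
```

View pics/w3.png

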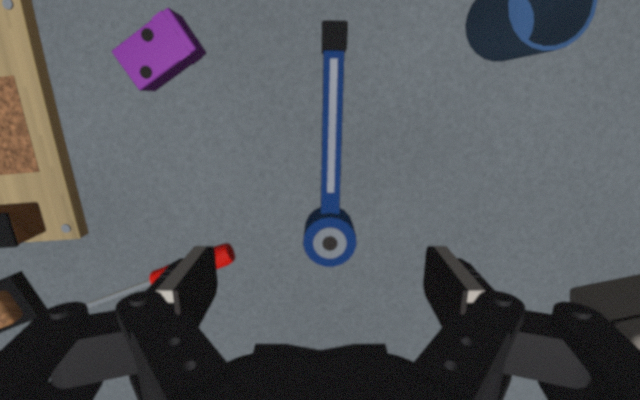

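The wrist view shows the boss bore at (330,243), the toe's top at about (335,35), and the bar between them.

```bash
python3 - <<'E'
from h import *
d=np.load('pics/w3.npy'); C=cloud('wrist',d)
P=C[60:200,310:352].reshape(-1,3); P=P[(P[:,2]>27)&(P[:,2]<36)]; rect(P)
T=C[12:52,315:352].reshape(-1,3); T=T[(T[:,2]>31)&(T[:,2]<40)]; rect(T)
B=atz('wrist',(330,243),45.5)[0]; print('boss',B, 'toe',atz('wrist',(335,35),35)[0])
B2=C[210:272,298:360].reshape(-1,3); B2=B2[B2[:,2]>42]; (c,r)=cv2.minEnclosingCircle(B2[:,:2].astype(np.float32)); print(c,r)
t=cv2.minAreaRect(T[:,:2].astype(np.float32))[0]; b=np.array(c); D=np.array(t)-b; L=np.hypot(*D); print(L,np.degrees(np.arctan2(D[1],D[0])))
D/=L; g=b+64*D; a=np.degrees(np.arctan2(D[1],D[0])); print('bal',g); go(g[0],g[1],80,a-90); go(g[0],g[1],21,a-90)
E
```

```text
[ 503.9 -347.6] [(137.0, 167.3), (20.1, 77.3)] 2814
[ 591.  -367.4] [(26.8, 168.4), (24.0, 78.4)] 811
boss [ 395.46553375 -324.33423945   45.5       ] toe [ 590.97149878 -368.27550051   35.        ]
(452.6266784667969, -333.7221984863281) 84.1520767211914
142.41402737116823 -13.693172102729235
bal [ 514.80762803 -348.87242988]
t 9.1 pos [ 471.5 -328.8  251.7] yang -101.71 tilt [-8.0e-04  1.1e-03 -1.0e+00] | offset [ 4.66  1.1  17.16] roll 0.035 F [-0.9 -0.4  0.2] w 85.5 grip 0.0 q6 1.04
t 9.1 pos [ 471.5 -328.8  251.7] yang -101.71 tilt [-8.0e-04  1.1e-03 -1.0e+00] | offset [ 4.67  1.11 23.06] roll 0.035 F [-0.9 -0.4  0.2] w 85.5 grip 0.0 q6 1.04
```

```bash
python3 -c "
from h import *
go(458,-338.2,22,-102.5)"
```

```text
t 9.1 pos [ 471.5 -328.8  251.7] yang -101.71 tilt [-8.0e-04  1.1e-03 -1.0e+00] | offset [-1.11  1.21 22.97] roll 0.014 F [-0.9 -0.4  0.2] w 85.5 grip 0.0 q6 1.04
```

servo_tool([
  [-1.1,1.2,5],
  [-1.1,1.2,10],
  [-1.1,1.2,14],
  [-1.1,1.2,17],
  [-1.1,1.2,18],
  [-1.1,1.2,20],
  [-1.1,1.2,21.5],
  [-1.1,1.2,22.5],
  [-1.1,1.2,23],
  [-1.1,1.2,23],
], claw=[0.7,0.7,0.7,0.7,0.7,0.7,0.7,0.7,0.7,0.7], roll=[0.014,0.014,0.014,0.014,0.014,0.014,0.014,0.014,0.014,0.014])

```text
time_s: 10.1
eef_pos: [458.6, -339.9, 22.3]
eef_rot: [0.0, 0.994, -0.11, 0.0]
force: [0.1, -0.2, -0.2]
gripper_width: 60.1
grip_force: 0.0
```

servo_tool([
  [0,0,0],
  [0,0,0],
  [0,0,0],
  [0,0,0],
  [0,0,0],
  [0,0,0],
  [0,0,0],
  [0,0,0],
], claw=[0.1,0.1,0.1,0.1,0.1,0.1,0.1,0.1], roll=[0,0,0,0,0,0,0,0], newtons=70)

```text
time_s: 10.9
eef_pos: [458.8, -339.5, 23.1]
eef_rot: [-0.0, 0.994, -0.11, 0.001]
force: [1.5, 3.8, 5.9]
gripper_width: 18.9
grip_force: 70.7
```

servo_tool([
  [0,0,-1],
  [0,0,-2],
  [0,0,-4],
  [0,0,-6.5],
  [0,0,-9],
  [0,0,-12],
  [0,0,-15],
  [0,0,-18],
  [0,0,-20],
  [0,0,-20],
  [0,0,-20],
  [0,0,-20],
], claw=[0.1,0.1,0.1,0.1,0.1,0.1,0.1,0.1,0.1,0.1,0.1,0.1], roll=[0,0,0,0,0,0,0,0,0,0,0,0])

```text
time_s: 12.1
eef_pos: [457.3, -339.1, 220.2]
eef_rot: [-0.001, 0.994, -0.11, -0.002]
force: [-0.9, 0.9, -5.4]
gripper_width: 18.4
grip_force: 69.3
```

```bash
python3 - <<'E'
from h import *
print(np.round(env.state()['moment'],2))
p,d=save('wrist','pics/w4.png'); C=cloud('wrist',d)
m=(C[...,2]>150)&(C[...,2]<290)&(d>0)
P=C[0:200,300:360][m[0:200,300:360]]; 
D=np.array([np.cos(np.radians(-12.5)),np.sin(np.radians(-12.5))])
s=(P[:,:2]-np.array(env.state()['eef_pos'])[:2])@D
for a,b in [(-90,-40),(-40,0),(0,30),(30,60),(60,90),(90,118),(124,150)]:
    k=(s>a)&(s<b); print(a,b,k.sum(),np.round(np.median(P[k],0),1) if k.sum() else '', s.max())
go(600,-5,222,82.8-0)
E
```

```text
[ 0.02 -0.04 -0.04]
-90 -40 0  97.19123937320596
-40 0 0  97.19123937320596
0 30 0  97.19123937320596
30 60 3809 [ 502.5 -351.3  227.8] 97.19123937320596
60 90 4830 [ 530.6 -357.7  227.6] 97.19123937320596
90 118 1216 [ 548.1 -361.8  227.6] 97.19123937320596
124 150 0  97.19123937320596
t 12.15 pos [ 457.3 -339.2  220.1] yang -102.62 tilt [-0.0029  0.0028 -1.    ] | offset [  6.62 -35.73  -0.14] roll -3.236 F [ 0.2  0.3 -6.6] w 18.5 grip 69.3 q6 1.03
```

View pics/w4.png

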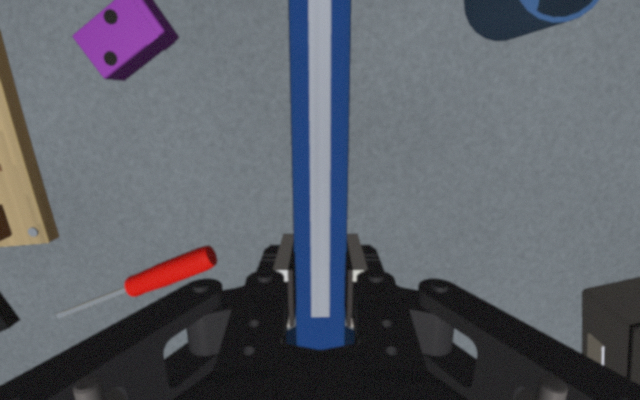

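The arm is gripped and level, with the bar top at 228 mm along its length and its weight about 6 N. I'll carry it over in two half turns.

servo_tool([
  [0.5,-3,0],
  [1,-6,0],
  [2,-9,0],
  [3,-12,0],
  [4,-15,0],
  [5,-18,0],
  [6,-21,0],
  [6,-24,0],
  [6,-27,0],
  [6,-29,0],
  [6,-30,0],
  [6,-30,0],
], claw=[0.1,0.1,0.1,0.1,0.1,0.1,0.1,0.1,0.1,0.1,0.1,0.1], roll=[-0.07,-0.2,-0.34,-0.48,-0.62,-0.76,-0.9,-1.04,-1.18,-1.3,-1.38,-1.4])

```text
time_s: 13.35
eef_pos: [581.9, -58.6, 220.5]
eef_rot: [-0.001, 0.83, 0.558, -0.001]
force: [-0.8, -0.6, -6.0]
gripper_width: 18.5
grip_force: 69.5
```

```bash
python3 -c "
from h import *
go(617.4,-7.4,220,82.8)"
```

```text
t 13.35 pos [581.9 -58.6 220.5] yang -22.23 tilt [-0.0028  0.0014 -1.    ] | offset [6.08 1.34 0.04] roll -1.833 F [-0.8 -0.6 -6. ] w 18.5 grip 69.5 q6 0.17
```

servo_tool([
  [1,0.2,0],
  [2,0.4,0],
  [3,0.7,0],
  [4,1,0],
  [5,1.2,0],
  [6,1.3,0],
  [6,1.3,0],
  [6,1.3,0],
  [6,1.3,0],
  [6,1.3,0],
  [6,1.3,0],
  [6,1.3,0],
], claw=[0.1,0.1,0.1,0.1,0.1,0.1,0.1,0.1,0.1,0.1,0.1,0.1], roll=[-0.08,-0.22,-0.36,-0.5,-0.64,-0.78,-0.92,-1.06,-1.18,-1.3,-1.38,-1.4])

```text
time_s: 14.55
eef_pos: [616.8, -10.9, 221.0]
eef_rot: [-0.001, 0.278, 0.961, -0.0]
force: [-0.2, -0.2, -6.3]
gripper_width: 18.4
grip_force: 69.5
```

```bash
python3 -c "
from h import *
go(617.4,-7.4,146,82.8)"
```

```text
t 14.55 pos [616.8 -10.9 221. ] yang 57.76 tilt [-2.1e-03 -4.0e-04 -1.0e+00] | offset [0.12 0.34 7.5 ] roll -0.437 F [-0.2 -0.2 -6.3] w 18.4 grip 69.5 q6 -1.14
```

servo_tool([
  [0.1,0.3,0],
  [0.1,0.3,0],
  [0.1,0.3,0],
  [0.1,0.3,1],
  [0.1,0.3,2],
  [0.1,0.3,3.5],
  [0.1,0.3,5],
  [0.1,0.3,6.5],
  [0.1,0.3,7.5],
  [0.1,0.3,7.5],
  [0.1,0.3,7.5],
  [0.1,0.3,7.5],
], claw=[0.1,0.1,0.1,0.1,0.1,0.1,0.1,0.1,0.1,0.1,0.1,0.1], roll=[-0.07,-0.18,-0.3,-0.4,-0.437,-0.437,-0.437,-0.437,-0.437,-0.437,-0.437,-0.437])

```text
time_s: 15.75
eef_pos: [618.8, -7.0, 148.0]
eef_rot: [0.001, 0.063, 0.998, -0.0]
force: [0.3, -0.5, -5.2]
gripper_width: 18.7
grip_force: 69.4
```

```bash
python3 - <<'E'
from h import *
go(617.4,-7.4,146,82.8)
p,_=save('top','pics/top2.png'); q,_=save('side','pics/side2.png')
d=np.load('pics/top2.npy'); C=cloud('top',d)
m=(C[...,2]>110)&(C[...,2]<185)
V=np.argwhere(m); P=C[m]; k=(P[:,0]>440)&(P[:,0]<740)&(abs(P[:,1])<60)
P=P[k]; 
D=np.array([np.cos(np.radians(172.8)),np.sin(np.radians(172.8))]); s=(P[:,:2]-[617.4,-7.4])@D
for a,b in [(-95,-70),(-70,-40),(50,80),(80,110),(125,150)]:
    j=(s>a)&(s<b); print(a,b,j.sum(),np.round(np.median(P[j],0),1) if j.any() else '')
print('toe/boss px',proj('top',[[482.5,9.6,157],[680.9,-15.4,168]]))
a=cv2.resize(p[130:270,220:420,::-1],(700,490)); b=cv2.resize(q[140:260,220:420,::-1],(700,420))
cv2.imwrite('pics/f.png',cv2.resize(np.vstack([a,b]),(450,585)))
E
```

```text
t 15.75 pos [618.8  -7.  148. ] yang 82.82 tilt [ 1.9e-03 -2.0e-04 -1.0e+00] | offset [ 0.13 -0.06  0.2 ] roll 0.0 F [ 0.3 -0.5 -5.2] w 18.7 grip 69.4 q6 -1.57
-95 -70 0 
-70 -40 0 
50 80 80 [552.3   0.9 154.2]
80 110 81 [524.4   5.8 154.1]
125 150 2 [492.3   4.9 159.3]
toe/boss px [[288.27174938 229.1248703 ]
 [298.43091434 157.51352488]]
```

View pics/f.png

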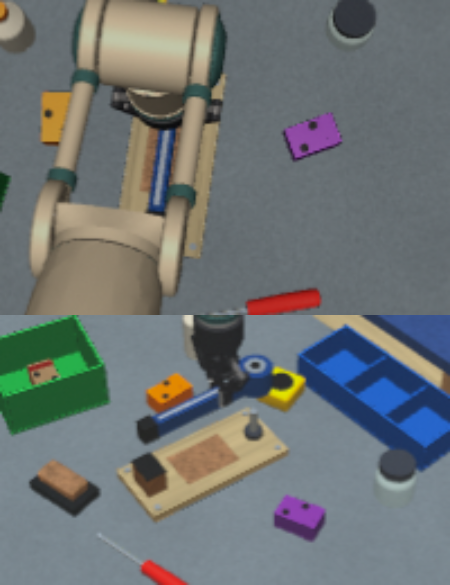

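The combined view shows the bar over the jig, with the boss over the post at (257,366) and the toe over the rest at (148,428). The block is still in the crate. One last settle and a cross-check with the side camera.

servo_tool([
  [0.1,0,0.2],
  [0.1,0,0.2],
  [0.1,0,0.2],
  [0.1,0,0.2],
  [0.1,0,0.2],
], claw=[0.1,0.1,0.1,0.1,0.1], roll=[0,0,0,0,0])

```text
time_s: 16.35
eef_pos: [617.1, -6.7, 145.2]
eef_rot: [0.0, 0.062, 0.998, 0.0]
force: [0.0, 0.6, -6.4]
gripper_width: 18.4
grip_force: 69.5
```

```bash
python3 - <<'E'
from h import *
go(617.4,-7.4,146,82.8)
print('expect boss (334,163), toe (286,190):',proj('side',[[680.9,-15.4,170],[482.5,9.6,145]]))
E
```

```text
t 16.35 pos [617.1  -6.7 145.2] yang 82.85 tilt [ 2.e-04  0.e+00 -1.e+00] | offset [-0.04 -0.07 -0.08] roll 0.001 F [ 0.   0.6 -6.4] w 18.4 grip 69.5 q6 -1.57
expect boss (334,163), toe (286,190): [[331.84592504 162.38301871]
 [283.71594108 190.18956544]]
```

```bash
python3 -c "
from rig import env
print(env.hand_in())"
```

```text
the job is handed in; nothing more can be done
None
```

I dropped the rejected block into the green crate and handed the job in with the hold-down arm held still and level, boss over the post (about 5 cm clear) and toe over the rest; the hand-in gave no verdict, and the side camera put boss and toe within about 2 pixels (5 mm) of target.

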